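# Line the rubber stamps up by size in the stamp tray

### The arm

A 6-joint arm with a two-finger parallel gripper is mounted at the origin on the work surface. World frame = base frame: x ahead of the robot, y to its left, z up, the work surface at z = 0. Lengths are in mm, angles in rad, forces in N, time in s.
With the tool pointing down it reaches from about 400 to 925 mm from the base axis. Payload 12.5 kg.
Tool frame: the origin (TCP) lies at the centre of the arm's flange, where the gripper is bolted on; the fingertips stand 190 mm ahead of it and the grasp point (between the pads) lies env.grip_point_offset ahead of it (env.grip_point_offset is the distance from the TCP to the grasp point, in mm); z points along the fingers, x is the direction in which the jaws open and shut, and the axes are right-handed (so a half turn about z gives the same grasp; the last joint's range is limited). The gripper opens to 95 mm and grips with 3 to 60 N. Pads are 20 mm wide; open, the fingers measure 119 mm over their backs; the gripper's body (75 mm by 180 mm) begins 59 mm behind the grasp point.
Start: joints at [-1.407, 0.491, 1.559, -0, 1.092, -0.106], TCP at [166.606, -602.385, 404.761] pointing down, gripper open.
Joint ranges: [-3.1, 3.1], [-0.84, 2.19], [0.05, 2.79], [-1.13, 4.28], [0.06, 2.93], [-2.69, 2.69]. Speed limits (rad/s): [2.22, 2.22, 2.79, 3.14, 3.14, 3.14].

### API

Orientations are given as [roll, pitch, yaw] about the fixed x, y, z axes, in that order (R = Rz(yaw) Ry(pitch) Rx(roll)).
In Python, from cell import state, read_camera, camera_model, job_done, env gives the robot as it stands.
- The arm moves only by the tool arm_command, never from a script. Its argument "steps" is a list of rows, each a list of 6 numbers: the shift along the tool's x, y, z in cm, then the turn, a rotation vector about the tool's x, y, z in degrees. In form: [[dx, dy, dz, rx, ry, rz], ...]. A call has 1 to 12 rows; each row is the pose to reach, as a shift and turn from the pose commanded when the call began, along the tool's axes at that moment; what a row does not reach only later rows make up. A row lasts 1/12 s, in which the tool goes at most 41.7 mm and 7.16 degrees, less where a joint would pass 70% of its speed; a pose out of reach is approached as far as the arm can. A call with a gripper value outside its range is refused whole. "jaw" is the finger opening in cm, from 0 to 9.51, set as the call begins (left out, the last holds). The fingers move at their own pace and stop on an object; the grip force is fixed at half the most. Time passes only in rows, so rows that repeat a pose let the fingers close. It gives the time, the measured TCP pose, the force and the opening at its end, in the units of the state.
- state(): the state, without advancing time (a new reading comes with each control period).
- read_camera(name): name is "scene" or "top"; returns the picture (400x640x3 uint8, red, green, blue); there is no depth.
- camera_model(name): a dict with "K" (3x3 intrinsics, pixels), "xyz" and "rotation" of the camera in the world. Camera axes: x right, y up, looking along -z (the intrinsics and any distortion apply to the point x, -y, -z); pixel columns grow to the right and rows downward; lengths in mm; the calibration is good to about 2 mm. A picture is of the moment at which its call begins. camera_model takes no time and is no camera call.
- job_done(): hands the job in, once; it reports no verdict.
The state is a dict: "t": time; "joints": joint angles; "qvel": joint speeds; "tau": joint torques, N m; "eef_pos": TCP position; "tcp_rot": TCP orientation; "ft_force": force on the tool from outside, world axes, zero at the start; "moment": the same for the moment, N m; "opening": opening from 0.0 (shut) to 1.0 (fully open).
Only numpy, scipy, OpenCV 4.12 (cv2) and the standard library are available. Lean on these libraries where they do the work, as an engineer would, in place of code of your own. Each camera call takes 0.05 s, during which the arm holds its last target. There are 200 camera calls.

### The job

Put the four rubber stamps away in the stamp tray in order of size, one to a well: the largest in the well next to the ink pad, then each next smaller one, the smallest beside the sponge cup. Each should stand upright on the floor of its well, in the middle and square to it with the long side of its mount across the row. Leave the glue stick, the clip pot and the correction-fluid bottle standing where they are.

Things in the scene. Friction and masses are not known exactly. Their poses are not given: they have to be found in the camera images.
- stamp_a: the largest of four wooden rubber stamps, loose, standing upright on the counter: flat rectangular mount 78 mm long (its x axis) by 40 mm wide (y) by 16 mm thick, and on its middle an upright turned wooden handle, 94 mm total height above the underside. The handle's round grip, 22 mm in diameter, is straight from 70 to 87 mm above the underside; the neck below it is 16 mm thick. Origin: centre of the underside, z up along the handle. Mass 35 to 110 g; both ends alike
- stamp_b: the second largest of four wooden rubber stamps, loose, standing upright on the counter: flat rectangular mount 64 mm long (its x axis) by 36 mm wide (y) by 16 mm thick, and on its middle an upright turned wooden handle, 88 mm total height above the underside. The handle's round grip, 22 mm in diameter, is straight from 64 to 81 mm above the underside; the neck below it is 16 mm thick. Origin: centre of the underside, z up along the handle. Mass 35 to 110 g; both ends alike
- stamp_c: the third largest of four wooden rubber stamps, loose, standing upright on the counter: flat rectangular mount 50 mm long (its x axis) by 32 mm wide (y) by 16 mm thick, and on its middle an upright turned wooden handle, 82 mm total height above the underside. The handle's round grip, 22 mm in diameter, is straight from 58 to 75 mm above the underside; the neck below it is 16 mm thick. Origin: centre of the underside, z up along the handle. Mass 35 to 110 g; both ends alike
- stamp_d: the smallest of four wooden rubber stamps, loose, standing upright on the counter: flat rectangular mount 36 mm long (its x axis) by 28 mm wide (y) by 16 mm thick, and on its middle an upright turned wooden handle, 76 mm total height above the underside. The handle's round grip, 22 mm in diameter, is straight from 52 to 69 mm above the underside; the neck below it is 16 mm thick. Origin: centre of the underside, z up along the handle. Mass 35 to 110 g; both ends alike
- tray: off-white plastic desk stamp tray, fixed, six wells in a row, 450 mm long (its y axis) by 108 mm across (x). Origin: centre of its underside; floor 4 mm thick, rim 12 mm high, ribs between the wells 6 mm thick and 10 mm high. The four middle wells, empty, are for the stamps: centres y = -96, -32, +32 and +96 mm (x = 0), each 58 by 100 mm. The end wells (y = -175, +175 mm) hold the ink pad and the sponge cup
- ink_pad: rectangular black ink pad with dark blue felt, 92 by 66 mm, 16 mm high, fixed in the end well at one or the other end of the tray (it differs from start to start). Origin: centre of its underside, at the middle of that well; so the four stamp wells are centred 79, 143, 207 and 271 mm from it along the row
- sponge_cup: round grey finger-moistening cup with a yellow sponge, 66 mm in diameter, 30 mm high, fixed in the end well at the opposite end from the ink pad. Origin: centre of its underside
- glue_stick: bystander: white glue stick with black cap standing loose among the stamps, 26 mm in diameter, 90 mm high. Origin: centre of its underside, z up
- clip_pot: bystander: low pale translucent round paper-clip pot with black top, loose among the stamps, 36 mm in diameter, 44 mm high. Origin: centre of its underside, z up
- fluid_bottle: bystander: small white correction-fluid bottle with grey cap, loose among the stamps, 25 mm in diameter, 58 mm high. Origin: centre of its underside, z up

How it is judged (in metres and radians):
At the end, for the whole second after the job is handed in: From the ink pad outward the wells hold the stamps largest to smallest: upright (0.1 rad), resting on the well floor, centred within 14 mm along and 15 mm across the row, long side across it within 0.3 rad, at rest. The three bystanders stand (0.3 rad) within 30 mm of their starts (horizontal distance between stamp_a and ink_pad between 0.065 and 0.093 m and x of stamp_a in the frame of tray between -0.015 and 0.015 m and z of stamp_a in the frame of tray between 0.001 and 0.0065 m and angle between each of stamp_a, stamp_b, stamp_c, stamp_d's own z axis and vertical below 0.1 rad and angle between the x axis of each of stamp_a, stamp_b, stamp_c, stamp_d and the x axis of tray, either way round below 0.3 rad and linear speed of each of stamp_a, stamp_b, stamp_c, stamp_d below 0.02 m/s and angular speed of each of stamp_a, stamp_b, stamp_c, stamp_d below 0.3 rad/s and horizontal distance between stamp_b and ink_pad between 0.129 and 0.157 m and x of stamp_b in the frame of tray between -0.015 and 0.015 m and z of stamp_b in the frame of tray between 0.001 and 0.0065 m and horizontal distance between stamp_c and ink_pad between 0.193 and 0.221 m and x of stamp_c in the frame of tray between -0.015 and 0.015 m and z of stamp_c in the frame of tray between 0.001 and 0.0065 m and horizontal distance between stamp_d and ink_pad between 0.257 and 0.285 m and x of stamp_d in the frame of tray between -0.015 and 0.015 m and z of stamp_d in the frame of tray between 0.001 and 0.0065 m and distance of each of glue_stick, clip_pot, fluid_bottle from where it was at the start of the episode below 0.03 m and angle between each of glue_stick, clip_pot, fluid_bottle's own z axis and vertical below 0.3 rad); the robot touches nothing.
It fails at once if a bystander (glue stick, clip pot or fluid bottle) is knocked over (angle between any of glue_stick, clip_pot, fluid_bottle's own z axis and vertical above 0.6 rad).
It also fails if it takes over 99 s, if anything falls off the work surface, if the arm or the gripper's body presses on something with over 40 N, if the wrist force passes 120 N, or if a joint passes its speed limit or range.

## Working session

There is one attempt and no reset: what is moved stays moved. The work goes in short steps, Python scripts to look and compute and a tool call to move; the robot and the scene stay as the last step left them, time stands still between calls to the robot, and variables do not carry over. Pictures are saved under pics/ and viewed, about 12 in all and at most 16, crops included, and the job is handed in when it is done.

Besides the shell and the picture viewer there is one more tool, called as name([rows], argument=value, ...), one row to a line, values as JSON. arm_command: Moves the arm, as the interface text tells. Its arguments: {"type":"object","properties":{"steps":{"type":"array"},"jaw":{"type":"number"}},"required":["steps"]}

```bash
mkdir -p pics; ls
python3 - <<'E'
from cell import *
import cv2
print(state(), env.grip_point_offset)
for n in("scene","top"):
    m=camera_model(n);print(n,m)
    cv2.imwrite(f"pics/{n}0.png",read_camera(n)[:,:,::-1])
E
```

```text
pics
{'t': 0.0, 'joints': array([-1.40658935e+00,  4.91544913e-01,  1.55945914e+00,  1.30622973e-05,
        1.09172375e+00, -1.05616958e-01]), 'qvel': array([-8.64766870e-04, -7.73382205e-04, -5.24447473e-05,  3.70931410e-04,
        1.44225229e-03,  4.29329418e-04]), 'tau': array([-1.55285801e-03, -6.12649727e+01, -2.58191818e+01,  6.91679539e-02,
        4.81370639e-02, -8.39010977e-05]), 'eef_pos': array([ 166.60698235, -602.34214092,  404.16739564]), 'tcp_rot': array([-3.14146146e+00,  1.12760867e-03, -1.30097834e+00]), 'ft_force': array([-0.25844152, -0.2571652 , -0.08464879]), 'moment': array([ 0.01386126, -0.02429761,  0.00849043]), 'opening': 1.002302081759334} 171.3
scene {'K': array([[420.01184094,   0.        , 322.11892487],
       [  0.        , 420.01184094, 195.75408206],
       [  0.        ,   0.        ,   1.        ]]), 'xyz': array([820.22458153, 512.34380323, 615.06531065]), 'rotation': array([0.81373868, 0.01798775, 2.59250838])}
top {'K': array([[424.90906072,   0.        , 320.56953119],
       [  0.        , 424.90906072, 205.93919466],
       [  0.        ,   0.        ,   1.        ]]), 'xyz': array([ 338.07637477,    2.18751417, 1091.03909429]), 'rotation': array([ 0.15733192, -0.0077859 , -1.55236461])}
```

View pics/top0.png

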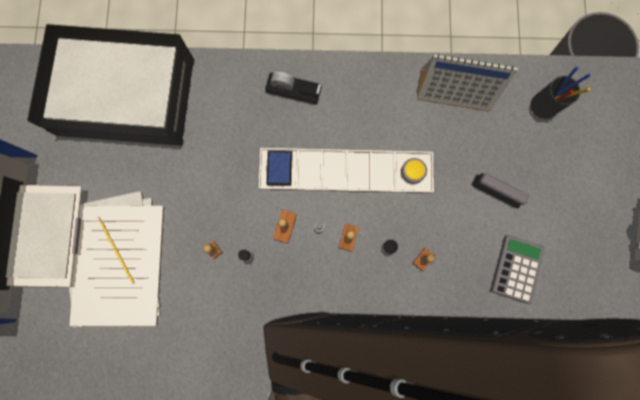

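View pics/scene0.png

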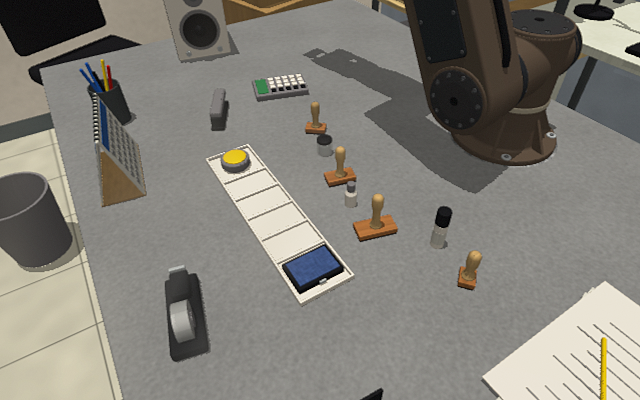

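```bash
cat > h.py <<'E'
from cell import *
import cv2, numpy as np
from scipy.spatial.transform import Rotation as R
from scipy.optimize import minimize
M={n:camera_model(n) for n in("scene","top")}
def proj(n,P):
    m=M[n]; P=np.atleast_2d(P).astype(float)
    c=(P-m["xyz"])@R.from_euler('xyz',m["rotation"]).as_matrix()
    q=np.c_[c[:,0],-c[:,1],-c[:,2]]@m["K"].T
    return q[:,:2]/q[:,2:]
def back(n,uv,z):
    m=M[n]; d=np.linalg.inv(m["K"])@np.array([*uv,1.]); d[1:]*=-1
    d=R.from_euler('xyz',m["rotation"]).as_matrix()@d
    return m["xyz"]+d*(z-m["xyz"][2])/d[2]
S=dict(a=(78,40,94),b=(64,36,88),c=(50,32,82),d=(36,28,76))
def cyl(x,y,r,z0,z1):
    t=np.linspace(0,2*np.pi,24,endpoint=False)
    return np.array([[x+r*np.cos(a),y+r*np.sin(a),z] for z in(z0,z1) for a in t])
def parts(k,x,y,yaw,z=0):
    l,w,h=S[k]; c,s=np.cos(yaw),np.sin(yaw)
    box=np.array([[x+c*i*l/2-s*j*w/2,y+s*i*l/2+c*j*w/2,z+q] for i in(-1,1) for j in(-1,1) for q in(0,16)])
    return [box,cyl(x,y,8,z+16,z+h-24),cyl(x,y,11,z+h-24,z+h-7),cyl(x,y,8,z+h-7,z+h)]
U=4
def sil(n,ps,shape=(400,640)):
    im=np.zeros((shape[0]*U,shape[1]*U),np.uint8)
    for p in ps:
        h=cv2.convexHull(np.float32(proj(n,p)))
        cv2.fillConvexPoly(im,np.int32(np.round(((h+.5)*U-.5)*16)),255,cv2.LINE_AA,4)
    return cv2.resize(im,shape[::-1],interpolation=cv2.INTER_AREA)/255.
def mask(img):
    hsv=cv2.cvtColor(img,cv2.COLOR_RGB2HSV).astype(int)
    return ((hsv[...,0]<25)&(hsv[...,1]>75)&(hsv[...,2]>50)).astype(float)
def fit(k,guess,masks,off=30,z=0):
    def cost(p):
        e=0
        for n,m in masks.items():
            s=sil(n,parts(k,*p,z))
            u,v=proj(n,[p[0],p[1],z+40])[0].astype(int)
            r=(slice(max(v-50,0),v+50),slice(max(u-50,0),u+50))
            e+=1-np.minimum(s,m)[r].sum()/max(np.maximum(s,m)[r].sum(),1)
        return e
    best=None
    for y0 in np.arange(0,np.pi,np.pi/4):
        o=minimize(cost,[guess[0],guess[1],y0],method='Nelder-Mead',options=dict(initial_simplex=np.array([[0,0,0],[12,0,0],[0,12,0],[0,0,.5]])+[guess[0],guess[1],y0],maxfev=120,xatol=.05,fatol=1e-4))
        if best is None or o.fun<best.fun: best=o
    return best
E
python3 - <<'E'
from h import *
im={n:cv2.imread(f"pics/{n}0.png")[:,:,::-1] for n in M}
mk={}
for n in M:
    m=mask(np.ascontiguousarray(im[n]))
    # keep only components of 30..3000 px
    k,l,s,c=cv2.connectedComponentsWithStats(m.astype(np.uint8))
    for i in range(1,k):
        u,v=c[i]
        if s[i,4]<20: m[l==i]=0
        elif 30<s[i,4]<2000: print(n,c[i].round(1),s[i])
    mk[n]=m
crop=im['top'][135:285,190:450]
cv2.imwrite("pics/t1.png",cv2.resize(crop,None,fx=3,fy=3,interpolation=cv2.INTER_CUBIC)[:,:,::-1])
for n in('a','b','c','d'): pass
for px in [(285,226),(348,237),(425,259),(212,250)]:
    g=back('top',px,20)[:2]
    r=[(k,fit(k,g,mk)) for k in S]
    for k,o in r: print(px,k,round(o.fun,3),o.x.round(2))
# tray: corners guess
for uv in [(260,149),(433,152),(433,192),(259,190),(279,168),(414,170)]: print(uv,back('top',uv,12).round(1))
for q,z in [((319,227),58),((390,246),44),((245,255),90)]: print('by',back('top',q,z).round(1))
E
```

```text
scene [260.    7.8] [ 222    0  110   25 1382]
scene [395.6   4.3] [378   0  29  14 189]
scene [531.9  39.7] [ 502    0   76   88 1731]
scene [571.2  50.5] [566  38  10  23 109]
scene [581.   55.4] [577  53  10   6  31]
scene [107.6  77.8] [102  65  11  26 124]
scene [467.4  80.1] [434  66  53  45 224]
scene [314.9 121.1] [305 102  21  32 354]
scene [515.4 145.9] [ 455  116  101   48 1504]
scene [528.8 125.1] [524 121  12  10  35]
scene [339.5 170.1] [324 146  32  40 603]
scene [233.9 155.7] [223 149  23  15  74]
scene [115.7 183. ] [ 100  152   45   55 1248]
scene [375.2 221.9] [ 353  193   45   48 1006]
scene [469.5 270.3] [458 250  24  39 579]
scene [601.4 369.7] [600 337   5  63 114]
scene [606.  358.5] [606 339   1  40  40]
top [421.7  78.7] [418  69   9  25  98]
top [571.8  93.3] [554  87  37  14 181]
top [415.5 168.6] [404 159  22  21 236]
top [284.6 226. ] [273 210  24  33 510]
top [116.3 251.4] [ 99 218  35  66 236]
top [348.4 237.1] [339 224  20  28 383]
top [212.1 249.4] [203 241  19  18 196]
top [423.9 259. ] [413 248  22  23 293]
top [605.6 344.2] [560 339  80   9 278]
(
[... 288 characters left out ...]
.2807e+02 -7.5700e+01 -2.0000e-01]
(348, 237) d 1.169 [ 4.279e+02 -7.586e+01  1.000e-02]
(425, 259) a 1.047 [ 377.67 -265.52   -0.86]
(425, 259) b 0.81 [ 377.84 -265.66    2.36]
(425, 259) c 0.487 [ 378.82 -266.28    2.45]
(425, 259) d 0.736 [ 378.93 -266.4     2.39]
(212, 250) a 1.19 [375.8  257.68   0.56]
(212, 250) b 0.991 [381.42 263.28   0.55]
(212, 250) c 0.69 [393.61 270.15   0.72]
(212, 250) d 0.302 [392.06 268.83   0.71]
(260, 149) [657.5 158.6  12. ]
(433, 152) [ 658.8 -296.    12. ]
(433, 192) [ 551.7 -293.6   12. ]
(259, 190) [548.  156.8  12. ]
(279, 168) [607.4 107.1  12. ]
(414, 170) [ 609.2 -245.2   12. ]
by [449.9   0.   58. ]
by [ 407.8 -175.6   44. ]
by [377.3 171.9  90. ]
```

View pics/t1.png

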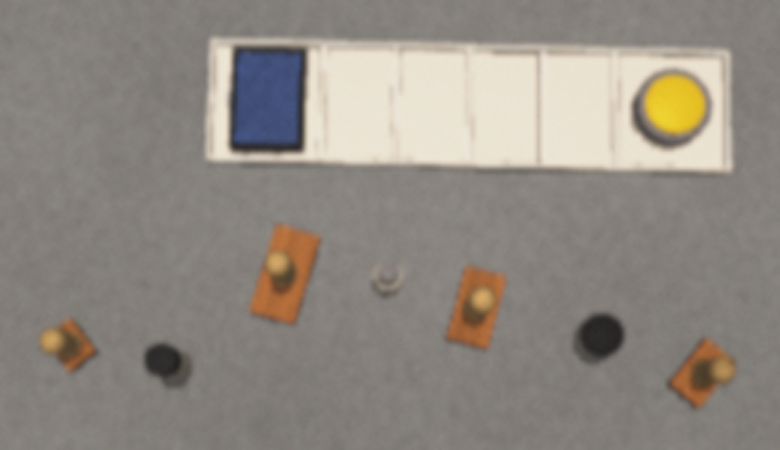

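```bash
cat >> h.py <<'E'
def traybox(x,y,yaw,h=12):
    c,s=np.cos(yaw),np.sin(yaw)
    return [np.array([[x+c*i*54-s*j*225,y+s*i*54+c*j*225,q] for i in(-1,1) for j in(-1,1) for q in(0,h)])]
P={'a':(455.4,88.2,2.87),'b':(430.4,-75.3,2.9),'c':(378.8,-266.3,2.45),'d':(392.1,268.8,.71)}
def go(x,y,z,yaw,s=None):
    "tool-frame shift (cm) and turn (deg) that bring the grasp point to x,y,z at tool yaw (mod pi)"
    s=s or state(); Rm=R.from_euler('xyz',s['tcp_rot'])
    d=(np.array([x,y,z+env.grip_point_offset])-s['eef_pos'])@Rm.as_matrix()/10
    cur=s['tcp_rot'][2]; dy=(yaw-cur+np.pi/2)%np.pi-np.pi/2
    rv=(Rm.inv()*R.from_euler('xyz',[np.pi,0,cur+dy])).as_rotvec(degrees=True)
    return np.r_[d.round(2),rv.round(1)]
E
python3 - <<'E'
from h import *
im={n:cv2.imread(f"pics/{n}0.png")[:,:,::-1].copy() for n in M}
tm={}
for n in M:
    hsv=cv2.cvtColor(im[n],cv2.COLOR_RGB2HSV)
    m=((hsv[...,2]>175)&(hsv[...,1]<60)).astype(np.uint8)
    u=proj(n,[604,-68,10])[0]
    k,l,s,c=cv2.connectedComponentsWithStats(cv2.morphologyEx(m,cv2.MORPH_CLOSE,np.ones((3,3))))
    i=l[int(u[1])-6:int(u[1])+6,int(u[0])-6:int(u[0])+6].max()
    pts=cv2.findContours((l==i).astype(np.uint8),0,1)[0][0]
    mm=np.zeros((400,640),np.uint8); cv2.fillConvexPoly(mm,cv2.convexHull(pts),1); tm[n]=mm.astype(float)
def f(p,ns): return sum(1-np.minimum(sil(n,traybox(*p)),tm[n]).sum()/np.maximum(sil(n,traybox(*p)),tm[n]).sum() for n in ns)
for ns in(['top'],['scene'],['top','scene']):
    o=minimize(f,[604,-68,0],(ns,),method='Nelder-Mead',options=dict(initial_simplex=[[604,-68,0],[610,-68,0],[604,-62,0],[604,-68,.03]],maxfev=150)); print(ns,o.x.round(3),o.fun)
T=o.x
for n in M:
    mk=mask(im[n])
    for k in P: 
        r=fit(k,P[k][:2],{n:mk}); print(n,k,r.x.round(2),round(r.fun,3))
out=[]
for n,(y0,x0) in {'top':(140,190),'scene':(95,190)}.items():
    v=cv2.resize(im[n],None,fx=3,fy=3,interpolation=cv2.INTER_CUBIC)
    for ps in [parts(k,*P[k]) for k in P]+[traybox(*T)]:
        for p in ps: cv2.polylines(v,[np.int32(cv2.convexHull(np.float32(proj(n,p)*3+1)))],True,(0,255,0),1)
    out.append(v[y0*3:y0*3+(145 if n=='top' else 210)*3,x0*3:x0*3+300*3])
v=np.vstack(out); cv2.imwrite("pics/ov.png",cv2.resize(v,None,fx=.56,fy=.56,interpolation=cv2.INTER_AREA)[:,:,::-1])
for k in P: print(k,go(*P[k][:2],150,P[k][2]))
E
```

```text
['top'] [ 6.08335e+02 -6.83650e+01 -2.00000e-03] 0.02290234676643199
['scene'] [ 6.05006e+02 -6.91420e+01 -3.00000e-03] 0.01721960091686303
['top', 'scene'] [606.951 -68.789  -0.   ] 0.06940725239574252
scene a [454.49  90.21   2.87] 0.36
scene b [428.67 -75.22   2.83] 0.487
scene c [ 376.5  -267.56    2.51] 0.4
scene d [391.07 269.37   0.68] 0.129
top a [456.24  87.95   2.87] 0.05
top b [ 4.3097e+02 -7.5400e+01 -2.4000e-01] 0.055
top c [ 379.25 -266.43   -0.69] 0.074
top d [392.73 267.18   0.73] 0.102
a [-58.85 -46.24   8.35  -0.     0.1  -59.  ]
b [-43.76 -39.47   8.34  -0.     0.1  -60.7 ]
c [-26.73 -29.41   8.32  -0.     0.1  -34.9 ]
d [-77.95 -44.95   8.37   0.     0.1   64.8 ]
```

View pics/ov.png

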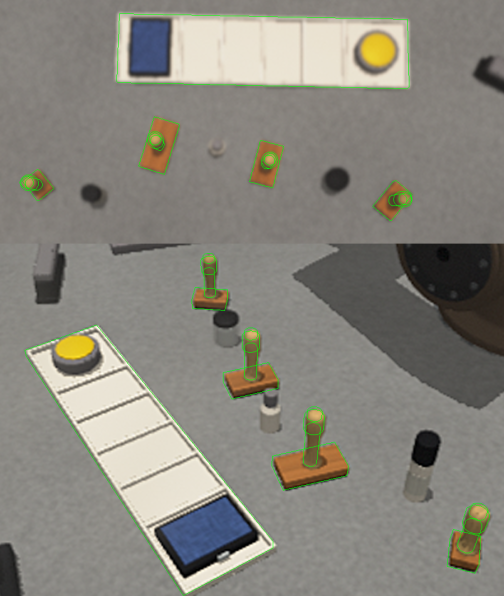

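arm_command([
  [-26.7, -29.4, 8.3, 0, 0, -35],
  [-26.7, -29.4, 8.3, 0, 0, -35],
  [-26.7, -29.4, 8.3, 0, 0, -35],
  [-26.7, -29.4, 8.3, 0, 0, -35],
  [-26.7, -29.4, 8.3, 0, 0, -35],
  [-26.7, -29.4, 8.3, 0, 0, -35],
  [-26.7, -29.4, 8.3, 0, 0, -35],
  [-26.7, -29.4, 8.3, 0, 0, -35],
  [-26.7, -29.4, 8.3, 0, 0, -35],
  [-26.7, -29.4, 8.3, 0, 0, -35],
  [-26.7, -29.4, 8.3, 0, 0, -35],
  [-26.7, -29.4, 8.3, 0, 0, -35],
], jaw=5.5)

```text
t: 1.1
eef_pos: [379.5, -265.6, 321.4]
tcp_rot: [3.142, 0.001, -0.687]
ft_force: [-0.5, -0.1, 0.6]
opening: 0.58
```

```bash
python3 -c "
from h import *
s=state();print(s['t'],s['eef_pos'],s['tcp_rot'],s['opening'],s['qvel'].round(3),s['joints'].round(2))
print(go(378,-266.8,150,-.67),go(378,-266.8,66.5,-.67))
cv2.imwrite('pics/s1.png',cv2.resize(read_camera('scene')[60:260,180:500],None,fx=2,fy=2)[:,:,::-1])"
```

```text
1.1 [ 379.46047008 -265.5510149   321.43534506] [ 3.14153673e+00  8.13600376e-04 -6.86928175e-01] 0.5801320804519551 [-0.051 -0.003 -0.017 -0.004  0.003 -0.02 ] [-0.75  0.38  2.04 -0.    0.72 -0.07]
[-0.03  0.19  0.01  0.    0.   -1.  ] [-0.03  0.19  8.36  0.    0.   -1.  ]
```

View pics/s1.png

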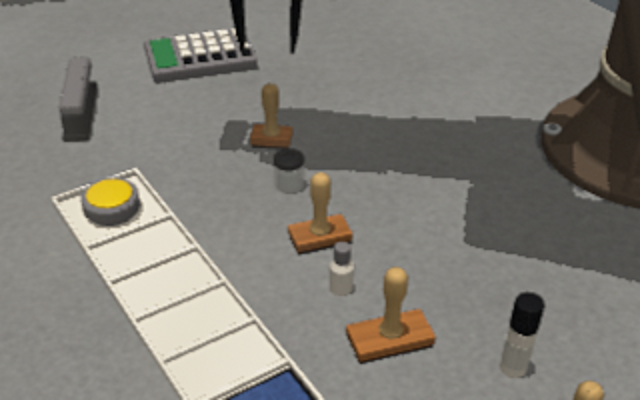

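The fingers (tips near crop pixels (243,50) and (293,50)) are straight above stamp c, whose handle top is at (270,88). The path down is clear.

arm_command([
  [0, 0.2, 3, 0, 0, -1],
  [0, 0.2, 5.5, 0, 0, -1],
  [0, 0.2, 7.2, 0, 0, -1],
  [0, 0.2, 8.3, 0, 0, -1],
  [0, 0.2, 8.3, 0, 0, -1],
  [0, 0.2, 8.3, 0, 0, -1],
])

```text
t: 1.65
eef_pos: [377.1, -269.2, 238.7]
tcp_rot: [3.142, 0.001, -0.674]
ft_force: [0.1, -0.1, 0.7]
opening: 0.578
```

arm_command([
  [0, 0, 0, 0, 0, 0],
  [0, 0, 0, 0, 0, 0],
  [0, 0, 0, 0, 0, 0],
  [0, 0, 0, 0, 0, 0],
  [0, 0, 0, 0, 0, 0],
  [0, 0, 0, 0, 0, 0],
  [0, 0, 0, 0, 0, 0],
  [0, 0, 0, 0, 0, 0],
], jaw=0)

```text
t: 2.32
eef_pos: [377.6, -268.2, 238.9]
tcp_rot: [3.142, -0.0, -0.673]
ft_force: [-0.6, -0.4, 2.9]
opening: 0.225
```

```bash
python3 -c "
from h import *
s=state();print(s['t'],s['eef_pos'],s['tcp_rot'],s['opening']*95,s['ft_force'])
cv2.imwrite('pics/s2.png',cv2.resize(read_camera('scene')[60:160,250:410],None,fx=4,fy=4)[:,:,::-1])"
```

```text
2.3167 [ 377.57592525 -268.19312546  238.85529447] [ 3.14151340e+00 -2.36250592e-04 -6.72536918e-01] 21.36762777368596 [-0.57531819 -0.44658287  2.91115051]
```

View pics/s2.png

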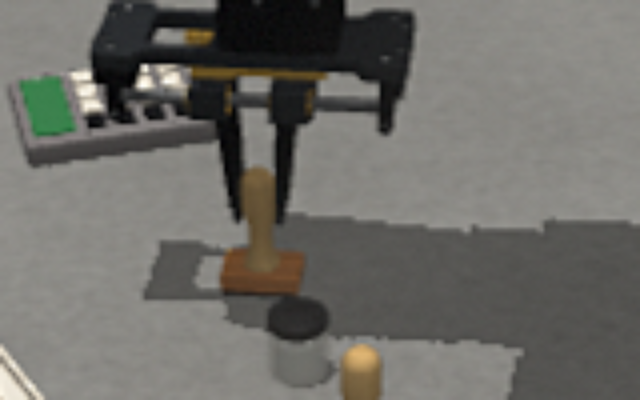

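Stamp c is held between the fingers (crop (258,200)), mount flat. The opening is about 21 mm, which matches the 22 mm grip. I'll lift and carry it.

arm_command([
  [0, 0, -3, 0, 0, 0],
  [0, 0, -6.5, 0, 0, 0],
  [0, 0, -10, 0, 0, 0],
  [2, -7, -10, 0, 0, -8],
  [3, -11, -10, 0, 0, -14],
  [4, -14.5, -10, 0, 0, -20],
  [5, -18, -10, 0, 0, -26],
  [6, -22, -10, 0, 0, -32],
  [7.4, -27.3, -10, 0, 0, -38.6],
  [7.4, -27.3, -10, 0, 0, -38.6],
  [7.4, -27.3, -10, 0, 0, -38.6],
  [7.4, -27.3, -10, 0, 0, -38.6],
])

```text
t: 3.37
eef_pos: [606.2, -99.5, 337.9]
tcp_rot: [-3.141, 0.001, 0.003]
ft_force: [0.5, -0.1, -0.7]
opening: 0.223
```

```bash
python3 -c "
from h import *
s=state();print(s['t'],s['eef_pos'],s['tcp_rot'],s['opening']*95,s['ft_force'])
print(go(606,-101,72,0))
im=read_camera('scene');cv2.imwrite('pics/s3.png',cv2.resize(im[60:300,180:420],None,fx=2,fy=2)[:,:,::-1])"
```

```text
3.3667 [606.20764997 -99.4796042  337.92312293] [-3.14142078e+00  9.63719658e-04  3.33752615e-03] 21.17299189134129 [ 0.47866389 -0.14123548 -0.65245585]
[-0.01  0.15  9.46 -0.    0.1   0.2 ]
```

View pics/s3.png

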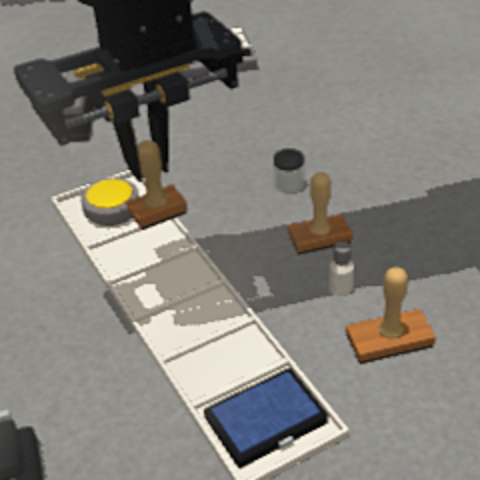

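Stamp c hangs upright at crop (155,190), its long side across the row. I'll lower it.

arm_command([
  [0, 0.15, 3, 0, 0, 0],
  [0, 0.15, 6, 0, 0, 0],
  [0, 0.15, 8, 0, 0, 0],
  [0, 0.15, 8.8, 0, 0, 0],
  [0, 0.15, 9.2, 0, 0, 0],
  [0, 0.15, 9.45, 0, 0, 0],
  [0, 0.15, 9.45, 0, 0, 0],
  [0, 0.15, 9.45, 0, 0, 0],
])

```text
t: 4.08
eef_pos: [605.6, -102.6, 245.4]
tcp_rot: [3.141, -0.002, 0.001]
ft_force: [0.1, -0.0, -0.2]
opening: 0.227
```

arm_command([
  [0, 0, 0, 0, 0, 0],
  [0, 0, 0, 0, 0, 0],
  [0, 0, 0, 0, 0, 0],
  [0, 0, 0, 0, 0, 0],
], jaw=5.5)

```text
t: 4.42
eef_pos: [605.5, -102.3, 244.6]
tcp_rot: [3.141, -0.001, 0.001]
ft_force: [0.8, -0.6, 0.2]
opening: 0.45
```

arm_command([
  [0, 0, -2, 0, 0, 0],
  [0, 0, -5, 0, 0, 0],
  [0, 0, -9, 0, 0, 0],
  [0, 0, -9, 0, 0, 0],
  [0, 0, -9, 0, 0, 0],
])

```text
t: 4.83
eef_pos: [605.6, -102.3, 336.4]
tcp_rot: [3.14, -0.004, 0.001]
ft_force: [-0.3, -0.1, 0.1]
opening: 0.576
```

```bash
python3 -c "
from h import *
s=state();print(s['t'],s['eef_pos'],s['tcp_rot'],s['opening']*95,s['ft_force'])
print(go(430,-75.3,165,-.25),go(455.5,88.5,165,-.27))
im=read_camera('scene');cv2.imwrite('pics/s4.png',cv2.resize(im[60:300,180:420],None,fx=2,fy=2)[:,:,::-1])"
```

```text
4.8333 [ 605.57039013 -102.25415829  336.38543857] [ 3.14033608e+00 -4.13069860e-03  1.14165927e-03] 54.73604958141266 [-0.34908262 -0.07153519  0.10554247]
[-17.55  -2.72  -0.07   0.    -0.2   14.4 ] [-14.99 -19.09  -0.08   0.    -0.2   15.5 ]
```

View pics/s4.png

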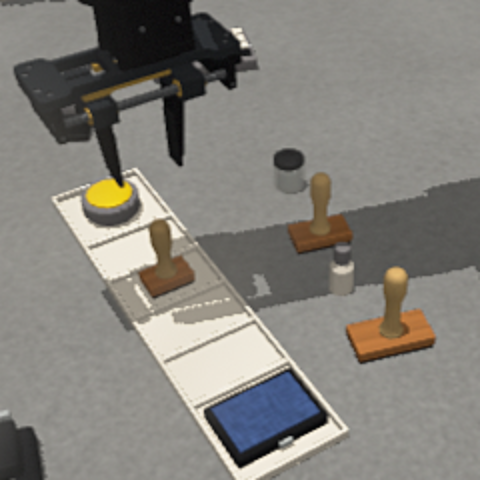

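Stamp c stands upright at crop (163,262), in the third well from the ink pad. Next is b.

arm_command([
  [-4, -0.6, 0, 0, 0, 5],
  [-8, -1.2, 0, 0, 0, 10],
  [-12, -1.8, 0, 0, 0, 14.4],
  [-15.5, -2.4, 0, 0, -0.2, 14.4],
  [-17.55, -2.7, 0, 0, -0.2, 14.4],
  [-17.55, -2.7, 0, 0, -0.2, 14.4],
  [-17.55, -2.7, 0, 0, -0.2, 14.4],
])

```text
t: 5.47
eef_pos: [429.6, -75.4, 333.7]
tcp_rot: [3.141, 0.005, -0.251]
ft_force: [0.2, 0.8, 0.3]
opening: 0.584
```

```bash
python3 -c "
from h import *
s=state();print(s['t'],s['eef_pos'],s['tcp_rot'])
print(go(430,-75.3,72.5,-.25))"
```

```text
5.4667 [429.57396571 -75.44527717 333.74730035] [ 3.14116816  0.00450617 -0.25059818]
[ 0.08 -0.03  8.99  0.    0.3  -0.  ]
```

arm_command([
  [0.1, 0, 3, 0, 0, 0],
  [0.1, 0, 6, 0, 0, 0],
  [0.1, 0, 8, 0, 0, 0],
  [0.1, 0, 9, 0, 0, 0],
  [0.1, 0, 9, 0, 0, 0],
  [0.1, 0, 9, 0, 0, 0],
])

```text
t: 5.97
eef_pos: [431.4, -75.9, 243.4]
tcp_rot: [3.141, 0.005, -0.25]
ft_force: [-0.9, -0.5, 0.6]
opening: 0.582
```

arm_command([
  [0, 0, 0, 0, 0, 0],
  [0, 0, 0, 0, 0, 0],
  [0, 0, 0, 0, 0, 0],
  [0, 0, 0, 0, 0, 0],
  [0, 0, 0, 0, 0, 0],
  [0, 0, 0, 0, 0, 0],
  [0, 0, 0, 0, 0, 0],
  [0, 0, 0, 0, 0, 0],
], jaw=0)

```text
t: 6.63
eef_pos: [430.7, -75.7, 244.4]
tcp_rot: [3.141, 0.003, -0.25]
ft_force: [0.9, -0.1, 3.4]
opening: 0.221
```

```bash
python3 -c "
from h import *
s=state();print(s['t'],s['eef_pos'],s['tcp_rot'],s['opening']*95,s['eef_pos'][2]-171.3)
print(go(606,-37.5,172.5,0))"
```

```text
6.6333 [430.72889372 -75.73820863 244.39340545] [ 3.14103031e+00  2.91508785e-03 -2.50292697e-01] 21.015905667963533 73.0934054495979
[ 16.    -8.04  -9.99   0.     0.2  -14.3 ]
```

arm_command([
  [0, 0, -3, 0, 0, 0],
  [0, 0, -6.5, 0, 0, 0],
  [0, 0, -10, 0, 0, 0],
  [4, -2, -10, 0, 0, -5],
  [7.5, -3.7, -10, 0, 0, -10],
  [11, -5.5, -10, 0, 0, -14.3],
  [14, -7, -10, 0, 0, -14.3],
  [16, -8, -10, 0, 0, -14.3],
  [16, -8, -10, 0, 0, -14.3],
  [16, -8, -10, 0, 0, -14.3],
  [16, -8, -10, 0, 0, -14.3],
])

```text
t: 7.55
eef_pos: [605.2, -37.9, 343.1]
tcp_rot: [-3.141, 0.005, -0.001]
ft_force: [0.6, -1.1, 0.0]
opening: 0.224
```

```bash
python3 -c "
from h import *
s=state();print(s['t'],s['eef_pos'],s['tcp_rot'],s['opening']*95)
print(go(606,-37,77.5,0))"
```

```text
7.55 [605.15082009 -37.85958964 343.11614959] [-3.14107104e+00  5.03723833e-03 -6.06695567e-04] 21.279992888203978
[ 0.13 -0.08  9.43 -0.    0.3  -0.  ]
```

arm_command([
  [0.1, -0.1, 3, 0, 0.3, 0],
  [0.1, -0.1, 6, 0, 0.3, 0],
  [0.1, -0.1, 8, 0, 0.3, 0],
  [0.1, -0.1, 8.8, 0, 0.3, 0],
  [0.1, -0.1, 9.2, 0, 0.3, 0],
  [0.1, -0.1, 9.4, 0, 0.3, 0],
  [0.1, -0.1, 9.4, 0, 0.3, 0],
  [0.1, -0.1, 9.4, 0, 0.3, 0],
])

```text
t: 8.22
eef_pos: [606.6, -36.9, 250.8]
tcp_rot: [-3.142, -0.003, -0.001]
ft_force: [-0.6, -0.2, -0.6]
opening: 0.226
```

arm_command([
  [0, 0, 0, 0, 0, 0],
  [0, 0, 0, 0, 0, 0],
  [0, 0, 0, 0, 0, 0],
  [0, 0, 0, 0, 0, 0],
], jaw=5.5)

```text
t: 8.55
eef_pos: [606.5, -36.8, 250.0]
tcp_rot: [-3.141, -0.002, -0.001]
ft_force: [-0.1, -0.2, -0.1]
opening: 0.445
```

arm_command([
  [0, 0, -2, 0, 0, 0],
  [0, 0, -5, 0, 0, 0],
  [0, 0, -9.5, 0, 0, 0],
  [0, 0, -9.5, 0, 0, 0],
  [0, 0, -9.5, 0, 0, 0],
])

```text
t: 8.97
eef_pos: [606.4, -36.8, 347.3]
tcp_rot: [3.141, -0.007, -0.001]
ft_force: [-0.8, -0.5, -0.6]
opening: 0.579
```

```bash
python3 -c "
from h import *
s=state();print(s['t'],s['eef_pos'],s['tcp_rot'],s['opening']*95,s['ft_force'])
print(go(455.5,88.5,172,-.27))"
```

```text
8.9667 [606.42939598 -36.82383656 347.26310094] [ 3.14106504e+00 -6.74454413e-03 -6.20257452e-04] 54.95768303886808 [-0.75655411 -0.47450435 -0.64874664]
[-15.1  -12.52   0.29  -0.    -0.4   15.4 ]
```

arm_command([
  [-3, -2.5, 0, 0, 0, 5],
  [-6, -5, 0, 0, 0, 10],
  [-9, -7.5, 0.1, 0, 0, 15.4],
  [-12, -10, 0.2, 0, -0.4, 15.4],
  [-14, -11.7, 0.3, 0, -0.4, 15.4],
  [-15.1, -12.5, 0.3, 0, -0.4, 15.4],
  [-15.1, -12.5, 0.3, 0, -0.4, 15.4],
  [-15.1, -12.5, 0.3, 0, -0.4, 15.4],
])

```text
t: 9.63
eef_pos: [455.9, 88.2, 341.2]
tcp_rot: [3.141, 0.005, -0.269]
ft_force: [0.4, -0.0, -0.3]
opening: 0.581
```

```bash
python3 -c "
from h import *
s=state();print(s['t'],s['eef_pos'],s['tcp_rot'])
print(go(455.5,88.5,78.5,-.27))
im=read_camera('scene');cv2.imwrite('pics/s5.png',cv2.resize(im[60:300,180:420],None,fx=2,fy=2)[:,:,::-1])"
```

```text
9.6333 [455.90834752  88.23297168 341.17401682] [ 3.14142513  0.00505862 -0.26855366]
[-0.   -0.02  9.14  0.    0.3   0.1 ]
```

View pics/s5.png

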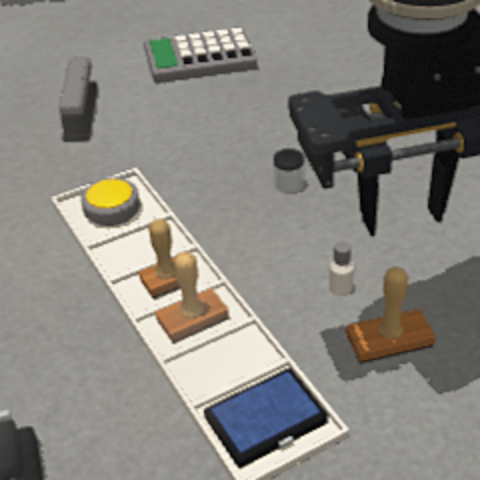

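Stamps c (crop (163,260)) and b (190,300) stand in the third and second wells, and the jaws are above stamp a at (395,300).

arm_command([
  [0, 0, 3, 0, 0.3, 0],
  [0, 0, 6, 0, 0.3, 0],
  [0, 0, 8.1, 0, 0.3, 0],
  [0, 0, 9.1, 0, 0.3, 0],
  [0, 0, 9.1, 0, 0.3, 0],
  [0, 0, 9.1, 0, 0.3, 0],
])

```text
t: 10.18
eef_pos: [455.9, 87.6, 249.9]
tcp_rot: [3.141, 0.001, -0.271]
ft_force: [-0.2, 0.1, -0.4]
opening: 0.577
```

arm_command([
  [0, 0, 0, 0, 0, 0],
  [0, 0, 0, 0, 0, 0],
  [0, 0, 0, 0, 0, 0],
  [0, 0, 0, 0, 0, 0],
  [0, 0, 0, 0, 0, 0],
  [0, 0, 0, 0, 0, 0],
  [0, 0, 0, 0, 0, 0],
  [0, 0, 0, 0, 0, 0],
], jaw=0)

```text
t: 10.85
eef_pos: [455.0, 88.4, 250.6]
tcp_rot: [-3.142, -0.0, -0.269]
ft_force: [0.5, 0.3, 2.5]
opening: 0.226
```

```bash
python3 -c "
from h import *
s=state();print(s['t'],s['eef_pos'],s['tcp_rot'],s['opening']*95,s['eef_pos'][2]-171.3)
print(go(606,27,178.5,0))"
```

```text
10.85 [455.04195628  88.39770934 250.57813606] [-3.14157151e+00 -4.69641159e-04 -2.69409668e-01] 21.442348097065324 79.27813606456013
[ 16.19   1.9   -9.91   0.    -0.   -15.4 ]
```

arm_command([
  [0, 0, -3, 0, 0, 0],
  [0, 0, -6.5, 0, 0, 0],
  [0, 0, -10, 0, 0, 0],
  [4, 0.5, -10, 0, 0, -5],
  [7.5, 0.9, -10, 0, 0, -10],
  [11, 1.3, -10, 0, 0, -15.4],
  [14, 1.6, -10, 0, 0, -15.4],
  [16.2, 1.9, -10, 0, 0, -15.4],
  [16.2, 1.9, -10, 0, 0, -15.4],
  [16.2, 1.9, -10, 0, 0, -15.4],
  [16.2, 1.9, -10, 0, 0, -15.4],
])

```text
t: 11.77
eef_pos: [605.4, 27.2, 349.9]
tcp_rot: [-3.142, 0.002, -0.001]
ft_force: [-1.0, -0.4, -0.8]
opening: 0.225
```

```bash
python3 -c "
from h import *
s=state();print(s['t'],s['eef_pos'],s['tcp_rot'],s['opening']*95)
print(go(606,27,83.7,0))"
```

```text
11.7667 [605.36821842  27.16249239 349.9301968 ] [-3.14156458e+00  1.59453929e-03 -7.14175017e-04] 21.386118373130547
[ 0.08  0.02  9.49 -0.    0.1  -0.  ]
```

arm_command([
  [0.1, 0, 3, 0, 0, 0],
  [0.1, 0, 6, 0, 0, 0],
  [0.1, 0, 8, 0, 0, 0],
  [0.1, 0, 8.8, 0, 0, 0],
  [0.1, 0, 9.2, 0, 0, 0],
  [0.1, 0, 9.5, 0, 0, 0],
  [0.1, 0, 9.5, 0, 0, 0],
  [0.1, 0, 9.5, 0, 0, 0],
])

```text
t: 12.43
eef_pos: [607.2, 27.0, 256.5]
tcp_rot: [3.141, -0.001, -0.001]
ft_force: [-0.6, 0.1, -0.5]
opening: 0.224
```

arm_command([
  [0, 0, 0, 0, 0, 0],
  [0, 0, 0, 0, 0, 0],
  [0, 0, 0, 0, 0, 0],
  [0, 0, 0, 0, 0, 0],
], jaw=5.5)

```text
t: 12.77
eef_pos: [607.1, 26.9, 255.8]
tcp_rot: [3.141, -0.001, -0.001]
ft_force: [0.1, -0.2, -0.3]
opening: 0.449
```

arm_command([
  [0, 0, -2, 0, 0, 0],
  [0, 0, -5, 0, 0, 0],
  [0, 0, -9.5, 0, 0, 0],
  [0, 0, -9.5, 0, 0, 0],
  [0, 0, -9.5, 0, 0, 0],
])

```text
t: 13.18
eef_pos: [607.1, 26.9, 353.1]
tcp_rot: [3.141, -0.005, -0.001]
ft_force: [0.3, 0.6, -0.5]
opening: 0.578
```

```bash
python3 -c "
from h import *
s=state();print(s['t'],s['eef_pos'],s['tcp_rot'],s['opening']*95,s['ft_force'])
print(go(392,268.5,172,.71))"
```

```text
13.1833 [607.14836003  26.94664233 353.06592545] [ 3.14115702e+00 -5.01079643e-03 -6.81053038e-04] 54.91695114891073 [ 0.34143462  0.61602967 -0.51685788]
[-21.54 -24.14   0.86   0.1   -0.3  -40.7 ]
```

arm_command([
  [-2.7, -3, 0.8, 0, 0, -5.5],
  [-5.3, -6, 0.8, 0, 0, -11],
  [-8, -9, 0.8, 0, 0, -17],
  [-10.7, -12, 0.8, 0, 0, -23],
  [-13.3, -15, 0.8, 0, 0, -29],
  [-16, -18, 0.8, 0, 0, -35],
  [-19, -21.3, 0.8, 0, 0, -40.7],
  [-21.5, -24.1, 0.8, 0, -0.2, -40.7],
  [-21.5, -24.1, 0.8, 0, -0.2, -40.7],
  [-21.5, -24.1, 0.8, 0, -0.2, -40.7],
  [-21.5, -24.1, 0.8, 0, -0.2, -40.7],
])

```text
t: 14.1
eef_pos: [392.3, 268.1, 341.7]
tcp_rot: [-3.14, 0.004, 0.71]
ft_force: [-0.1, -0.1, 0.2]
opening: 0.582
```

```bash
python3 -c "
from h import *
s=state();print(s['t'],s['eef_pos'],s['tcp_rot'])
print(go(392,268.5,60.5,.71))
im=read_camera('scene');cv2.imwrite('pics/s6.png',cv2.resize(im[90:340,180:520],None,fx=2,fy=2)[:,:,::-1])"
```

```text
14.1 [392.34309024 268.05904433 341.71830924] [-3.14037129  0.00421586  0.71024773]
[ 0.05 -0.04 10.99 -0.1   0.2   0.  ]
```

View pics/s6.png

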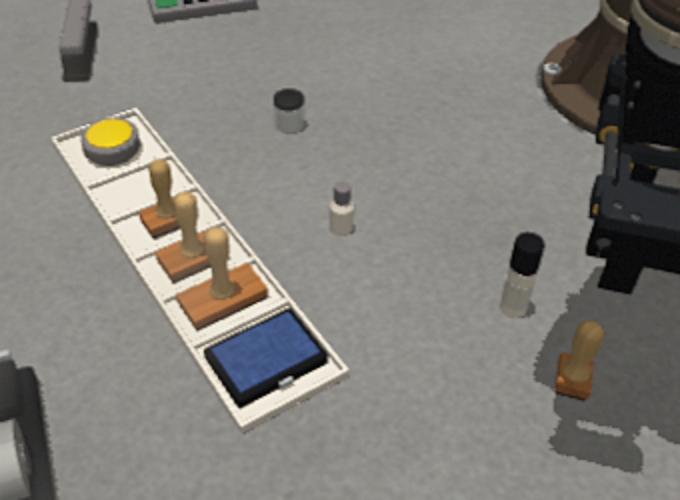

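Stamps a (crop (220,290)), b and c stand in wells 1 to 3. The jaws are above d at (585,340), and the glue stick at (520,280) is clear of them.

arm_command([
  [0, 0, 3.5, 0, 0.2, 0],
  [0, 0, 7, 0, 0.2, 0],
  [0, 0, 9.5, 0, 0.2, 0],
  [0, 0, 10.9, 0, 0.2, 0],
  [0, 0, 10.9, 0, 0.2, 0],
  [0, 0, 10.9, 0, 0.2, 0],
])

```text
t: 14.65
eef_pos: [392.7, 267.1, 232.9]
tcp_rot: [-3.14, 0.002, 0.708]
ft_force: [1.3, 0.8, 0.7]
opening: 0.576
```

arm_command([
  [0, 0, 0, 0, 0, 0],
  [0, 0, 0, 0, 0, 0],
  [0, 0, 0, 0, 0, 0],
  [0, 0, 0, 0, 0, 0],
  [0, 0, 0, 0, 0, 0],
  [0, 0, 0, 0, 0, 0],
  [0, 0, 0, 0, 0, 0],
  [0, 0, 0, 0, 0, 0],
], jaw=0)

```text
t: 15.32
eef_pos: [391.9, 268.0, 233.6]
tcp_rot: [-3.141, -0.001, 0.71]
ft_force: [0.2, 0.1, 3.6]
opening: 0.227
```

```bash
python3 -c "
from h import *
s=state();print(s['t'],s['eef_pos'],s['tcp_rot'],s['opening']*95,s['eef_pos'][2]-171.3)
print(go(606,-165,181,0))"
```

```text
15.3167 [391.94350928 268.02268754 233.61125267] [-3.14060673e+00 -6.89575121e-04  7.09741582e-01] 21.547595988376226 62.31125266932253
[-11.97  46.78 -11.92  -0.1   -0.    40.7 ]
```

arm_command([
  [0, 0, -3, 0, 0, 0],
  [0, 0, -6.5, 0, 0, 0],
  [0, 0, -10, 0, 0, 0],
  [0, 0, -12, 0, 0, 0],
  [-1, 3.5, -12, 0, 0, 4],
  [-2, 7.5, -12, 0, 0, 8],
  [-3, 11.5, -12, 0, 0, 12],
  [-4, 15.5, -12, 0, 0, 16],
  [-5, 19.5, -12, 0, 0, 20],
  [-6, 23.5, -12, 0, 0, 24],
  [-7, 27, -12, 0, 0, 28],
  [-7, 27, -12, 0, 0, 28],
])

```text
t: 16.32
eef_pos: [516.9, 12.7, 352.9]
tcp_rot: [3.142, -0.001, 0.213]
ft_force: [-1.3, 0.4, -0.5]
opening: 0.223
```

```bash
python3 -c "
from h import *
s=state();print(s['t'],s['eef_pos'],s['tcp_rot'],s['opening']*95,s['joints'].round(2))
print(go(606,-165,181,0))"
```

```text
16.3167 [516.9041089   12.70771679 352.85759284] [ 3.14156769e+00 -7.84636823e-04  2.12642100e-01] 21.18575016552608 [-0.1   0.4   1.88  0.    0.86 -0.32]
[ 4.96 19.25  0.06 -0.   -0.   12.2 ]
```

arm_command([
  [1, 3.9, 0, 0, 0, 3],
  [2, 7.8, 0, 0, 0, 6],
  [3, 11.7, 0, 0, 0, 9],
  [4, 15.5, 0, 0, 0, 12.2],
  [5, 19.2, 0, 0, 0, 12.2],
  [5, 19.2, 0, 0, 0, 12.2],
  [5, 19.2, 0, 0, 0, 12.2],
  [5, 19.2, 0, 0, 0, 12.2],
])

```text
t: 16.98
eef_pos: [605.2, -158.5, 352.3]
tcp_rot: [-3.14, 0.002, 0.008]
ft_force: [-0.1, 0.5, -0.6]
opening: 0.228
```

```bash
python3 -c "
from h import *
s=state();print(s['t'],s['eef_pos'],s['tcp_rot'],s['opening']*95)
print(go(606,-165,66.8,0))"
```

```text
16.9833 [ 605.22982034 -158.48544934  352.27241704] [-3.13988309e+00  2.01372852e-03  8.05147796e-03] 21.657717184693325
[ 0.09  0.67 11.42 -0.1   0.1   0.5 ]
```

arm_command([
  [0.1, 0.5, 2, 0, 0, 0.3],
  [0.1, 0.5, 5, 0, 0, 0.3],
  [0.1, 0.5, 7, 0, 0, 0.3],
  [0.1, 0.5, 7, 0, 0, 0.3],
  [0.1, 0.5, 7, 0, 0, 0.3],
])

```text
t: 17.4
eef_pos: [606.5, -162.7, 282.7]
tcp_rot: [-3.14, 0.002, 0.004]
ft_force: [0.2, 1.1, -0.2]
opening: 0.225
```

```bash
python3 -c "
from h import *
s=state();print(s['t'],s['eef_pos'],s['tcp_rot'],s['opening']*95)
print(go(606,-165,66.8,0))"
```

```text
17.4 [ 606.47803051 -162.67431201  282.72278854] [-3.13987043e+00  2.32221127e-03  4.27301633e-03] 21.41412448960697
[-0.04  0.24  4.46 -0.1   0.1   0.2 ]
```

arm_command([
  [0, 0.2, 2.5, 0, 0, 0.2],
  [0, 0.2, 3.6, 0, 0, 0.2],
  [0, 0.2, 4.1, 0, 0, 0.2],
  [0, 0.2, 4.4, 0, 0, 0.2],
  [0, 0.2, 4.5, 0, 0, 0.2],
  [0, 0.2, 4.5, 0, 0, 0.2],
])

```text
t: 17.9
eef_pos: [606.8, -165.8, 238.5]
tcp_rot: [-3.141, -0.0, -0.001]
ft_force: [-0.7, 0.3, -0.6]
opening: 0.227
```

arm_command([
  [0, 0, 0, 0, 0, 0],
  [0, 0, 0, 0, 0, 0],
  [0, 0, 0, 0, 0, 0],
  [0, 0, 0, 0, 0, 0],
], jaw=5.5)

```text
t: 18.23
eef_pos: [606.6, -165.9, 238.2]
tcp_rot: [-3.141, 0.0, -0.001]
ft_force: [0.7, -0.4, -0.7]
opening: 0.451
```

arm_command([
  [0, 0, -2, 0, 0, 0],
  [0, 0, -5, 0, 0, 0],
  [0, 0, -9.5, 0, 0, 0],
  [0, 0, -13, 0, 0, 0],
  [-4, 0, -15, 0, 0, 0],
  [-8, 0, -15, 0, 0, 0],
  [-12, 0, -15, 0, 0, 0],
  [-16, 0, -15, 0, 0, 0],
  [-16, 0, -15, 0, 0, 0],
  [-16, 0, -15, 0, 0, 0],
])

```text
t: 19.07
eef_pos: [445.4, -165.9, 388.8]
tcp_rot: [-3.141, -0.0, -0.002]
ft_force: [0.2, -0.8, 0.4]
opening: 0.579
```

Run:
```python
from h import *
s=state();print(s['t'],s['eef_pos'],s['opening'])
im={n:read_camera(n) for n in M}
W=dict(a=27,b=-37,c=-101,d=-165)
for k in W:
    r=fit(k,(606,W[k]),{'top':mask(im['top'])},z=4); print(k,(r.x-[606.5,W[k],0]).round(2),round(r.fun,3))
a=cv2.resize(im['scene'][90:300,180:500],None,fx=2,fy=2); b=cv2.resize(im['top'][135:275,190:450],(640,345))
v=np.vstack([a,b]); cv2.imwrite('pics/f.png',cv2.resize(v,None,fx=.77,fy=.77,interpolation=cv2.INTER_AREA)[:,:,::-1])
```

```text
19.0667 [ 445.35689335 -165.87559296  388.75970831] 0.5787798231068658
a [ 1.89 -0.28  0.  ] 0.517
b [1.41 2.09 3.14] 0.703
c [-0.28  2.67  0.02] 0.868
d [ 3.7  -4.44  0.08] 0.933
```

View pics/f.png

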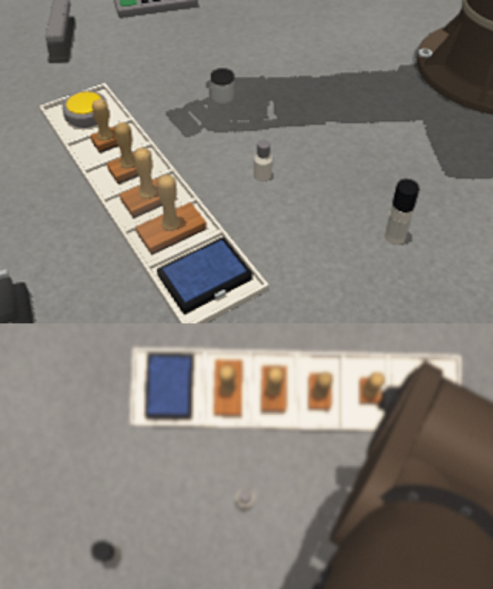

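The final picture shows all four stamps upright and centred in their wells: a next to the ink pad, d next to the sponge cup. All three bystanders are still standing in the scene view. I'm handing the job in.

```bash
python3 -c "
from cell import *
print(job_done())"
```

```text
the job is handed in; nothing more can be done
None
```

I put all four stamps away in the tray in order of size, a, b, c, d from the ink pad outward, and handed the job in at about 19 s of the 99 s allowed. `job_done()` gave no verdict, as expected.

**Stamps:** In the last pictures each stands upright in its own well, with its long side across the row. My fit to the top picture puts each within about 6 mm of its well centre and 0.1 rad of square. That fit is rough because neighbouring stamps, and the arm beside d, fell inside its window, so the overlap scores were poor. The gripper positions at release back it up: they were within about 2 mm of the well centres.

**Height in the wells:** I didn't measure it at the end. Each stamp was released about 1–2 mm or less above where it should rest on the well floor, and the forces showed no hard contact.

**Bystanders:** The glue stick, clip pot and correction-fluid bottle look upright and in place in the last scene view; I did not measure their final positions. In the last top view the arm hid the clip pot. The open gripper was raised clear of everything before I handed in.

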